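# Lay the carriage casting on its sole and seat it

## Task

Push the standing aluminium carriage casting over, high on its round-boss side and without lifting it, so that it lies on its flat sole on the cork board. Slide it flush along the steel fence and up against the sprung rubber buffer of the end stop, press it home on the buffer with about 10 N (never more than 20 N) for a good half second, then ease off slowly and leave it lying there, flush and still touching the buffer. Leave the other things on the bench where they are.

Things in the scene. Friction and masses are not known exactly. Their poses are not given: they have to be found in the camera images.
- casting: Aluminium casting, about 0.4 kg, standing on end. Origin: centre of the standing end; z up its 120 mm length; x points out of the flat sole it must lie on. 50 mm thick (x -25 to 25), 64 wide (y). Sole plate: x 3 to 25, full width and length; behind it a housing 48 wide, z 0 to 70, and above that the round boss. The sole starts facing the board's -y (the end stop) within 0.35 rad.
- casting_boss (a point): Centre of the casting's flat boss face (44 mm across), 95 mm up its length, on the side away from the sole. Pushed hereabouts the casting tips over the sole's lower edge; past about 25 degrees it falls by itself and lands clear of the buffer. Pushed low it only slides.
- casting_centre (a point): Point at the casting's mid length, mid width and mid thickness (60 mm along z from its origin). Lying on its sole, the casting is 50 mm high; its sole plate, the lowest 22 mm, is what meets the fence and the buffer.
- jig: Fixed cork-faced board, 230 mm (x) by 420 mm (y), 12 mm thick; origin at the centre of its underside, on the table; z up. The casting stands on it. The fence lies along its +x edge, the end stop near its -y end.
- fence: Fixed steel bar on the board, 400 mm long (y), 20 mm wide, 20 mm high above the cork. Origin: mid length, at the foot of its working face, which is the plane x = 85 mm of the board's frame and looks to the board's -x. With the casting flush, casting_centre is 32 mm from this face. An askew casting pushed at its middle can wedge on one corner: push the lagging end.
- endstop: Fixed steel block on the board, 44 mm wide (x), 36 mm high, its front looking to the board's +y. Origin: middle of the foot of its front, at x = 53, y = -160 mm in the board's frame. It carries a rod with a rubber buffer on its end.
- rod_exit (a point): Where the rod leaves the end stop's front. The buffer on it (40 mm wide, 18 high) has its face 20 to 40 mm out from here towards the board's +y: the setting differs each time, is not measured and must be found by touch. It is sprung along y, 4 N per mm, 7 mm at most; sliding the casting takes some 3 to 7 N besides (friction is high).
- collar: Small brass collar, 32 mm across and 14 mm high, lying on the board near the end stop. Leave it alone. Origin: on its underside or in its middle.
- weight: Turned steel disc weight with a knob, 48 mm across, 34 mm high, standing on the board near the end stop, on the robot's side. Leave it alone. Origin: on its underside or in its middle.
- oil: Amber oil bottle, 44 mm across, 110 mm high, on the table beyond the fence. Leave it alone. Origin: on its underside or in its middle.
- tin: Plain round tin, 52 mm across, 45 mm high, on the table beyond the fence. Leave it alone. Origin: on its underside or in its middle.
- brush: Brush, 150 mm long, lying on the table left of the board. Leave it alone. Origin: on its underside or in its middle.
- driver: Screwdriver, 160 mm long, lying right of the board on the table. Leave it alone. Origin: on its underside or in its middle.
- gaugeblock: Steel block 50 x 30 x 20 mm lying on the table right of the board. Leave it alone. Origin: on its underside or in its middle.
Mind the look-alikes: they are no part of the job. Several things have the shape of the casting; the one meant has the colours described above.

How it is judged (in metres and radians):
On the way, in this order (a step that is already met when the one before it is completed fails the run):
1. the casting lies on its sole (angle between casting's own x axis and vertical above 3.05 rad), for 0.2 s.
2. lying on its sole and flush along the fence, it is pressed against the end stop's buffer with more than 4 N (angle between casting's own x axis and vertical above 3.05 rad and x of casting_centre in the frame of jig above 0.05 m and angle between the z axis of casting and the y axis of jig, either way round below 0.05 rad and contact force between casting and endstop above 4 N), for 0.3 s.
At the end, for the whole second after the job is handed in: The casting lies flat on its sole (within 5 degrees), at rest, its long side flush along the fence (gap at its middle under 3 mm, parallel within 0.05 rad) and its end still touching the end stop's buffer (angle between casting's own x axis and vertical above 3.05 rad and x of casting_centre in the frame of jig above 0.05 m and angle between the z axis of casting and the y axis of jig, either way round below 0.05 rad and contact force between casting and endstop above 0.2 N and linear speed of casting below 0.01 m/s).
It fails at once if the casting is pressed against the end stop with more than 20 N (contact force between casting and endstop above 20 N).
It fails at once if the casting is lifted (its centre more than 90 mm above the cork) (height (world z) of casting_centre above 0.102 m).
It fails at once if a bystander is moved by more than 15 mm (distance of any of collar, weight, oil, tin, brush, driver, gaugeblock from where it was at the start of the episode above 0.015 m).
It also fails if it takes over 72 s, if anything falls off the work surface, if the arm or the gripper's body presses on something with over 40 N, if the wrist force passes 120 N, or if a joint passes its speed limit or range.

## Robot

A 6-joint arm with a two-finger parallel gripper is mounted at the origin on the work surface. World frame = base frame: x ahead of the robot, y to its left, z up, the work surface at z = 0. Lengths are in mm, angles in degrees, forces in N, time in s.
With the tool pointing down it reaches from about 350 to 775 mm from the base axis. Payload 5.5 kg.
Tool frame: the origin (TCP) lies at the very end of the fingers, on their centre line; the grasp point (between the pads) lies 19 mm behind it; z points along the fingers, y is the direction in which the jaws open and shut (so a half turn about z gives the same grasp; the last joint's range is limited). The gripper opens to 85 mm and grips with 20 to 120 N. Pads are 22 mm wide; open, the fingers measure 114 mm over their backs; the gripper's body (76 mm by 85 mm) begins 54 mm behind the grasp point. The pads swing forward as they close: fully open they stand 13 mm farther back than shut.
Start: joints at [56.058, 17.945, 2.641, 74.691, 0, 82.002], TCP at [251.584, 517.086, 231.323] pointing down, gripper open.
Joint ranges: [-158.12, 158.12], [-49.38, 96.58], [-58.88, 72.47], [-126.05, 133.96], [-84.25, 85.87], [-180, 180]. Speed limits (degrees/s): [147.25, 147.25, 180, 180, 180, 180].

## Interface

Orientations are given as [roll, pitch, yaw] about the fixed x, y, z axes, in that order (R = Rz(yaw) Ry(pitch) Rx(roll)).
In Python, from station import arm gives the robot as it stands.
- The arm moves only by the tool carry_out, never from a script. Its argument "series" is one flat list of numbers, 7 for each row, row after row: the closure, from 0 (fully open) to 1 (shut), then the shift along the tool's x, y, z in m, then the turn, a rotation vector about the tool's x, y, z in rad. In form: [grip, x, y, z, wx, wy, wz, grip, x, y, z, wx, wy, wz, ...]. A call has exactly 5 rows; each row is the pose to reach, as a shift and turn from the pose measured when the call began, along the tool's axes at that moment; what a row does not reach only later rows make up. A row lasts 1/8 s, in which the tool goes at most 62.5 mm and 10.7 degrees, less where a joint would pass 70% of its speed; a pose out of reach is approached as far as the arm can. A call with a gripper value outside its range is refused whole. The fingers move at their own pace and stop on an object; "squeeze" is the grip in N (left out, the last holds). Time passes only in rows, so rows that repeat a pose let the fingers close, or fill a call up. It gives the time, the measured TCP pose, the force and the opening at its end, in the units of the state.
- arm.state(): the state, without advancing time (a new reading comes with each control period).
- arm.camera(name): name is "scene" or "side" or "wrist"; returns the picture (384x512x3 uint8, red, green, blue); there is no depth.
- arm.camera_info(name): a dict with "camera_matrix" (3x3 intrinsics, pixels), "position" and "orientation" of the camera in the world. Camera axes: x right, y up, looking along -z (the intrinsics and any distortion apply to the point x, -y, -z); pixel columns grow to the right and rows downward; lengths in mm; the calibration is good to about 2 mm. A picture is of the moment at which its call begins: read the wrist's pose just before it. camera_info takes no time and is no camera call; for the wrist camera it gives the pose at the moment of the call.
- arm.job_done(): hands the job in, once; it reports no verdict.
The state is a dict: "clock": time; "qpos": joint angles; "joint_velocities": joint speeds; "joint_efforts": joint torques, N m; "ee_pos": TCP position; "orientation": TCP orientation; "contact_force": force on the tool from outside, world axes, zero at the start; "moment": the same for the moment, N m; "finger_gap": finger opening in mm.
Only numpy, scipy, OpenCV 4.12 (cv2) and the standard library are available. Lean on these libraries where they do the work, as an engineer would, in place of code of your own. Each camera call takes 0.05 s, during which the arm holds its last target.

## Working session

There is one attempt and no reset: what is moved stays moved. The work goes in short steps, Python scripts to look and compute and a tool call to move; the robot and the scene stay as the last step left them, time stands still between calls to the robot, and variables do not carry over. Pictures are saved under pics/ and viewed, and the job is handed in when it is done.

Besides the shell and the picture viewer there is one more tool, called as name(argument=value, ...), one argument or row to a line, values as JSON. carry_out: Moves the arm, as the interface text tells. Its arguments: {"type":"object","properties":{"series":{"type":"array"},"squeeze":{"type":"number"}},"required":["series"]}

```bash
ls; mkdir -p pics; python3 - <<'E'
from station import arm
import cv2
print(arm.state())
for n in ["scene","side","wrist"]:
    print(n,arm.camera_info(n))
    im=arm.camera(n); cv2.imwrite(f"pics/{n}0.png",im[:,:,::-1])
E
```

```text
pics
{'clock': 0.0, 'qpos': array([5.60586294e+01, 1.79898536e+01, 2.57749205e+00, 7.46918752e+01,
       2.29188430e-03, 8.20009608e+01]), 'joint_velocities': array([-0.06646114, -0.01114348,  0.05248879,  0.0687242 ,  0.03282195,
       -0.08581911]), 'joint_efforts': array([-3.48717103e-04, -4.80632186e+01,  2.98529935e+01,  1.95968914e-02,
       -1.43892053e-04,  1.13758270e-05]), 'ee_pos': array([251.25580755, 516.62779856, 230.42201199]), 'orientation': array([-1.79897096e+02, -1.67747990e-02,  1.54057651e+02]), 'contact_force': array([-0.55934565,  0.04396812, -0.73948566]), 'moment': array([-0.00555635,  0.00460927, -0.02999187]), 'finger_gap': 85.32258624178205}
scene {'camera_matrix': array([[469.75056101,   0.        , 254.52039653],
       [  0.        , 469.75056101, 187.58867747],
       [  0.        ,   0.        ,   1.        ]]), 'position': array([1465.86834881, -377.26271762,  746.90576763]), 'orientation': array([55.60965622, -0.60007949, 65.72061829])}
side {'camera_matrix': array([[387.72957633,   0.        , 253.87995892],
       [  0.        , 387.72957633, 196.65342033],
       [  0.        ,   0.        ,   1.        ]]), 'position': array([ 366.53837905, -733.05326725,  810.20246593]), 'orientation': array([ 47.35347619,  -0.48723891, -14.54523613])}
wrist {'camera_matrix': array([[315.51028823,   0.        , 258.33812514],
       [  0.        , 315.51028823, 191.64284919],
       [  0.        ,   0.        ,   1.        ]]), 'position': array([191.59889658, 545.0483816 , 374.35469854]), 'orientation': array([-15.11965502,   0.12127069,  64.03003072])}
```

View pics/scene0.png

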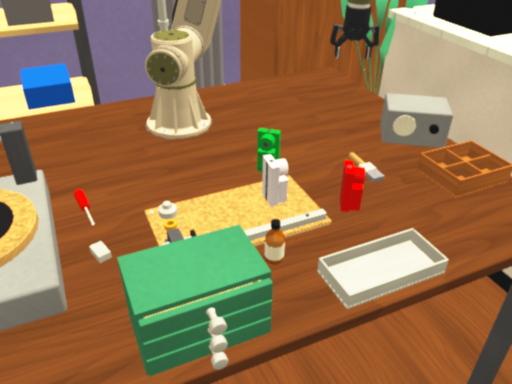

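View pics/side0.png

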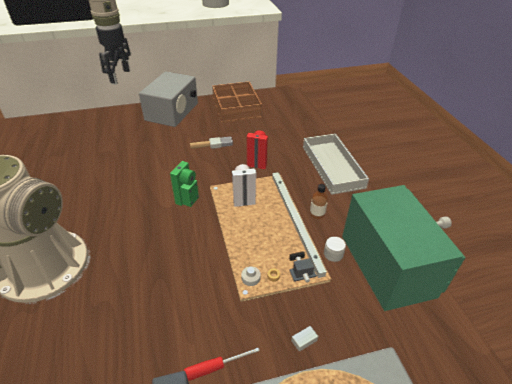

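View pics/wrist0.png

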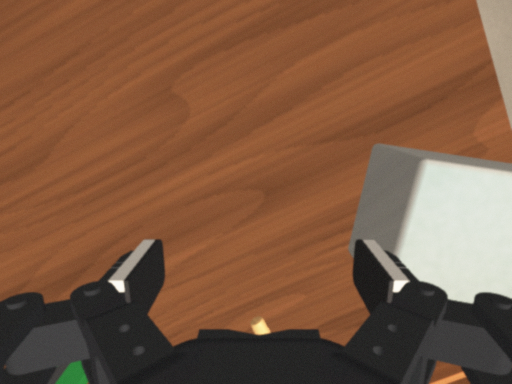

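The pictures show three things shaped like the casting:
- Grey-white: side (244,187), scene (274,180), standing on the cork.
- Red: side (257,150), scene (352,187).
- Green: side (184,185), scene (268,148).

The aluminium one on the cork is the one meant. I'll check it in a close crop and measure the board.

```bash
cat > h.py <<'E'
import numpy as np, cv2
from scipy.spatial.transform import Rotation as R
def ray(info,uv):
    K=info["camera_matrix"]; u,v=uv
    d=np.array([(u-K[0,2])/K[0,0],-(v-K[1,2])/K[1,1],-1.])
    M=R.from_euler('xyz',info["orientation"],degrees=True).as_matrix()
    return np.array(info["position"]),M@d
def onz(info,uv,z):
    p,d=ray(info,uv); return p+d*(z-p[2])/d[2]
def proj(info,P):
    M=R.from_euler('xyz',info["orientation"],degrees=True).as_matrix()
    c=M.T@(np.asarray(P,float)-info["position"]); K=info["camera_matrix"]
    return np.array([K[0,0]*c[0]/-c[2]+K[0,2],-K[1,1]*c[1]/-c[2]+K[1,2]])
def tri(i1,a,i2,b):
    p,d=ray(i1,a);q,e=ray(i2,b);d=d/np.linalg.norm(d);e=e/np.linalg.norm(e)
    s=np.linalg.lstsq(np.stack([d,-e],1),q-p,rcond=None)[0]
    return (p+d*s[0]+q+e*s[1])/2,np.linalg.norm(p+d*s[0]-q-e*s[1])
E
python3 - <<'E'
from h import *
from station import arm
s=cv2.imread("pics/side0.png");c=cv2.imread("pics/scene0.png")
cv2.imwrite("pics/side_c.png",cv2.resize(s[150:310,190:350],None,fx=3.7,fy=3.7,interpolation=cv2.INTER_CUBIC))
cv2.imwrite("pics/scene_c.png",cv2.resize(c[110:260,140:340],None,fx=4,fy=4,interpolation=cv2.INTER_CUBIC))
for n,im in (("side",s),("scene",c)):
    h=cv2.cvtColor(im,cv2.COLOR_BGR2HSV)
    m=cv2.inRange(h,(14,90,130),(28,255,255))
    k,l,st,ce=cv2.connectedComponentsWithStats(m)
    for i in range(1,k):
        if st[i,4]>300: print(n,st[i],ce[i])
    cv2.imwrite(f"pics/m_{n}.png",m)
E
```

```text
side [ 210  176  122  125 7123] [260.44882774 239.25214095]
side [280 369  93  15 949] [325.16122234 377.55637513]
scene [   0    2   79   35 1031] [40.52085354 23.96217265]
scene [153  28  36  13 313] [170.55910543  34.99041534]
scene [  0  76  95  45 602] [ 60.82059801 103.47508306]
scene [157  83  38  45 509] [171.60117878 101.61100196]
scene [ 144  175  179   71 5323] [229.64437347 210.22881834]
scene [   0  189   38   78 1817] [ 17.18822234 225.02146395]
scene [251 212  81  50 846] [288.25413712 234.74113475]
```

View pics/side_c.png

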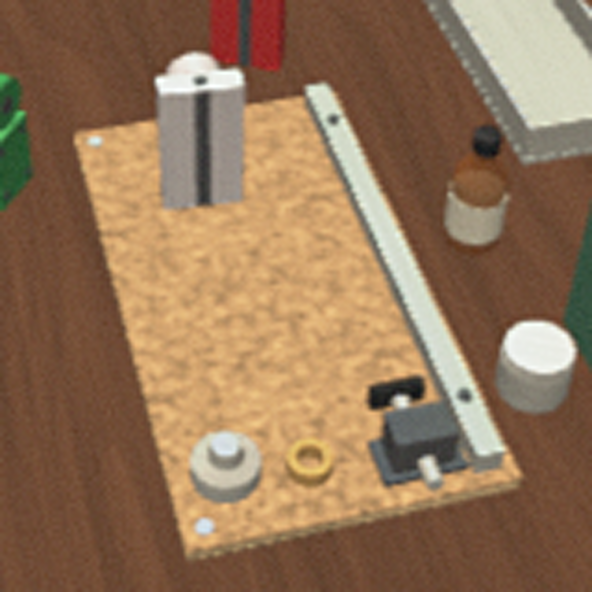

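View pics/scene_c.png

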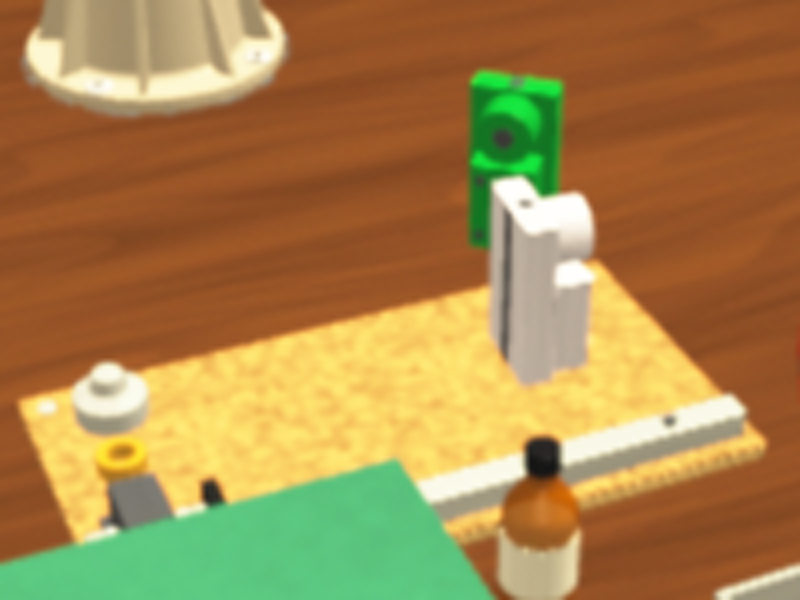

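```bash
cat >> h.py <<'E'
def S(a,b): return (a/3.7+190,b/3.7+150)
def C(a,b): return (a/4+140,b/4+110)
E
python3 - <<'E'
from h import *
from station import arm
si=arm.camera_info("side");sc=arm.camera_info("scene")
r=lambda x:np.round(x,1)
pts={"TL":onz(si,S(75,131),12),"BL":onz(si,S(189,548),12),"BR":onz(si,S(521,477),12),
"scBL":onz(sc,C(20,402),12),"scTR":onz(sc,C(767,440),12),"scTL":onz(sc,C(600,262),12)}
for k,v in pts.items(): print(k,r(v))
A=np.array([[-115,210],[-115,-210],[115,-210],[-115,-210],[115,210],[-115,210]],float)
B=np.array([v[:2] for v in pts.values()])
a=A-A.mean(0);b=B-B.mean(0)
th=np.arctan2((a[:,0]*b[:,1]-a[:,1]*b[:,0]).sum(),(a*b).sum())
Rm=np.array([[np.cos(th),-np.sin(th)],[np.sin(th),np.cos(th)]])
t=B.mean(0)-Rm@A.mean(0)
print("yaw",np.degrees(th),"t",t,"res",r(B-(A@Rm.T+t)))
# casting
print("foot sole side",[r(onz(si,S(*p),12)) for p in ((164,206),(243,200))])
print("top sole side",[r(onz(si,S(*p),132)) for p in ((158,92),(244,87))])
print("scene foot",[r(onz(sc,C(*p),12)) for p in ((523,384),)], "top",[r(onz(sc,C(*p),132)) for p in ((492,184),(540,235),(556,233),(520,178))])
for z in (132,12): pass
J=lambda p:r(Rm.T@(np.array(p[:2])-t))
for p in [onz(si,S(164,206),12),onz(si,S(243,200),12),onz(si,S(158,92),132),onz(si,S(244,87),132),onz(sc,C(523,384),12),onz(sc,C(492,184),132),onz(sc,C(540,235),132)]: print(J(p))
print("weight",J(onz(si,S(225,487),12)),"collar",J(onz(si,S(310,464),26)),"buffer top",J(onz(si,S(396,382),40)))
print("red",J(onz(si,(257,168),0)),"green",J(onz(si,(184,203),0)), "red w",onz(si,(257,168),0),onz(si,(184,203),0))
E
```

```text
TL [471.3 187.6  12. ]
BL [ 472.4 -231.5   12. ]
BR [ 700.  -232.9   12. ]
scBL [ 473.4 -230.6   12. ]
scTR [699.7 190.6  12. ]
scTL [474.6 190.5  12. ]
yaw 0.0035194989757244277 t [586.90478986 -21.04307825] res [[-0.6 -1.4]
 [ 0.5 -0.4]
 [-1.9 -1.9]
 [ 1.5  0.5]
 [-2.2  1.6]
 [ 2.8  1.5]]
foot sole side [array([524.7,  80. ,  12. ]), array([587.8,  71.3,  12. ])]
top sole side [array([522.8,  77.9, 132. ]), array([586.3,  68.2, 132. ])]
scene foot [array([585.1,  75.2,  12. ])] top [array([527.1,  77.2, 132. ]), array([594.7,  78.1, 132. ]), array([596.5,  88.2, 132. ]), array([527.4,  97. , 132. ])]
[-62.2 101. ]
[ 0.9 92.4]
[-64.1  98.9]
[-0.6 89.2]
[-1.8 96.2]
[-59.8  98.2]
[ 7.8 99.2]
weight [ -80.8 -171. ] collar [ -24.3 -176.7] buffer top [  48.9 -135.6]
red [ 53.  272.5] green [-204.9  161.5] red w [639.9153883  251.48120286   0.        ] [ 3.81983522e+02  1.40470847e+02 -1.13686838e-13]
```

The close crop confirms the grey-white aluminium casting. Its sole, with the dark slot, faces the end stop and the boss is on the far side. Measured in world coordinates:
- **Board:** centre about (587,-21), yaw about 0°.
- **Casting:** sole foot midpoint about (556,76), turned about 8°. The boss centre is about (562.5,125.6,107).

I'll approach behind the boss, high, with the fingers shut.

```bash
cat >> h.py <<'E'
def plan(arm,pos,yaw=None):
    s=arm.state(); M=R.from_euler('xyz',s["orientation"],degrees=True)
    d=M.inv().apply(np.array(pos)-s["ee_pos"])/1000
    w=np.zeros(3)
    if yaw is not None:
        w=(M.inv()*R.from_euler('xyz',[180,0,yaw],degrees=True)).as_rotvec()
    print("t",round(float(s["clock"]),2),"shift",np.round(d,4),"rot",np.round(w,4))
E
python3 -c "
from h import *
from station import arm
plan(arm,[569,178,231],82)"
```

```text
t 0.15 shift [-4.338e-01 -1.656e-01 -2.000e-04] rot [-1.3000e-03  7.0000e-04  1.2576e+00]
```

carry_out(
  series=[1,-0.054,-0.021,0,0,0,0.157,1,-0.108,-0.041,0,0,0,0.314,1,-0.162,-0.062,0,0,0,0.471,1,-0.217,-0.083,0,0,0,0.628,1,-0.271,-0.104,0,0,0,0.785],
  squeeze=40,
)

```text
clock: 0.78
ee_pos: [450.5, 303.1, 230.5]
orientation: [-179.9, 0.0, 108.8]
contact_force: [0.1, 2.0, 0.4]
finger_gap: 0.0
```

```bash
python3 -c "
from h import *
from station import arm
print(arm.state()['ee_pos'],arm.state()['orientation'])
plan(arm,[569,178,231],82)
plan(arm,[569,178,110],82)"
```

```text
[450.49457045 303.12116888 230.51214219] [-1.79927217e+02  4.57541800e-02  1.08789657e+02]
t 0.78 shift [-0.1566  0.0719 -0.0005] rot [-0.0011  0.0011  0.4676]
t 0.78 shift [-0.1565  0.072   0.1205] rot [-0.0011  0.0011  0.4676]
```

carry_out(
  series=[1,-0.055,0.025,0,0,0,0.16,1,-0.11,0.05,0,0,0,0.32,1,-0.1565,0.072,0.02,0,0,0.4676,1,-0.1565,0.072,0.07,0,0,0.4676,1,-0.1565,0.072,0.1205,0,0,0.4676],
)

```text
clock: 1.4
ee_pos: [569.7, 176.9, 108.6]
orientation: [-180.0, 0.1, 81.9]
contact_force: [0.2, -0.2, -0.5]
finger_gap: 0.1
```

```bash
python3 -c "
from h import *
from station import arm
plan(arm,[569,178,110],82)
for n in ('side','scene'): cv2.imwrite(f'pics/{n}1.png',arm.camera(n)[:,:,::-1])
a=cv2.imread('pics/side1.png')[110:270,170:340];b=cv2.imread('pics/scene1.png')[90:250,220:390]
cv2.imwrite('pics/j1.png',cv2.resize(np.hstack([a,b]),None,fx=2.3,fy=2.3))
print(arm.state())
"
```

```text
t 1.4 shift [ 0.001  -0.0009 -0.0014] rot [-0.0001  0.001  -0.0021]
{'clock': 1.5, 'qpos': array([ 9.64432775e+00,  2.40771680e+01, -6.74701359e+00,  5.99395739e+01,
       -5.46907313e-02,  1.07692805e+02]), 'joint_velocities': array([ 0.59222093, -2.94307901,  6.25202128,  5.52959844, -0.03541313,
        0.08916962]), 'joint_efforts': array([-5.02385236e-01, -5.27141833e+01,  2.90681702e+01, -1.64708164e+00,
       -1.13163830e-02, -2.70955825e-04]), 'ee_pos': array([564.16912837, 176.72730163, 103.84429683]), 'orientation': array([-179.28898474,    0.28420905,   81.95365031]), 'contact_force': array([-1.38637131, -0.60396751,  0.18240546]), 'moment': array([-0.02256738,  0.08564322, -0.00351245]), 'finger_gap': -0.29886664045927597}
```

View pics/j1.png

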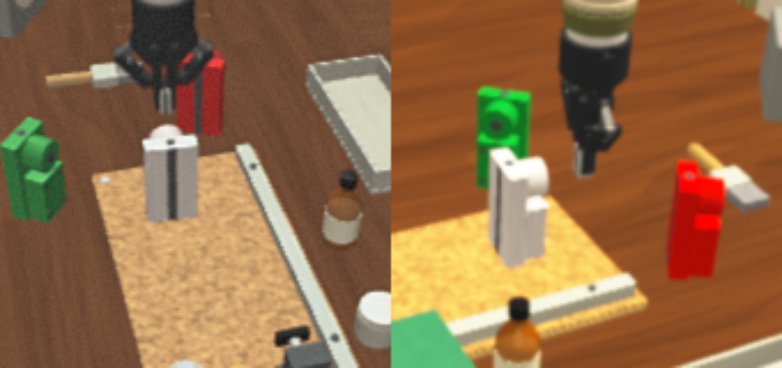

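The picture shows the shut fingers, with the tip near crop (165,105), standing behind the boss and in line with it. The red casting is clear to the right. Now the approach, then the push.

carry_out(
  series=[1,-0.008,0,-0.002,0,0,0,1,-0.016,0,-0.003,0,0,0,1,-0.024,0,-0.004,0,0,0,1,-0.03,0,-0.004,0,0,0,1,-0.034,0,-0.004,0,0,0],
)

```text
clock: 2.12
ee_pos: [559.7, 142.6, 108.7]
orientation: [-179.4, 0.3, 81.9]
contact_force: [-0.2, 1.0, 0.2]
finger_gap: 0.2
```

carry_out(
  series=[1,-0.005,0,0,0,0,0,1,-0.01,0,0,0,0,0,1,-0.015,0,0,0,0,0,1,-0.02,0,0,0,0,0,1,-0.025,0,0,0,0,0],
)

```text
clock: 2.75
ee_pos: [556.2, 117.5, 108.8]
orientation: [-179.3, 0.3, 81.9]
contact_force: [-0.1, -0.1, 0.7]
finger_gap: 0.5
```

```bash
python3 -c "
from h import *
from station import arm
for n in ('side','scene'): cv2.imwrite(f'pics/{n}2.png',arm.camera(n)[:,:,::-1])
a=cv2.imread('pics/side2.png')[110:270,170:340];b=cv2.imread('pics/scene2.png')[90:250,220:390]
cv2.imwrite('pics/j2.png',cv2.resize(np.hstack([a,b]),None,fx=2.3,fy=2.3))
print(arm.state()['ee_pos'],arm.state()['contact_force'])
"
```

```text
[556.02376332 117.22259285 108.64070929] [ 0.62344704  0.57621995 -0.34956532]
```

View pics/j2.png

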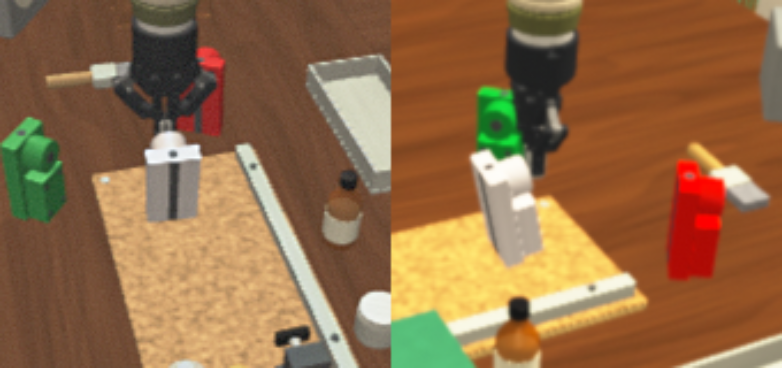

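The casting is tipping about its sole's lower edge and the foot hasn't moved. I'll keep pushing.

carry_out(
  series=[1,-0.006,0,0,0,0,0,1,-0.012,0,0,0,0,0,1,-0.018,0,0,0,0,0,1,-0.024,0,0,0,0,0,1,-0.029,0,0,0,0,0],
)

```text
clock: 3.48
ee_pos: [551.8, 88.0, 108.7]
orientation: [-179.3, 0.3, 81.9]
contact_force: [-0.1, 0.7, 0.2]
finger_gap: -0.1
```

```bash
python3 -c "
from h import *
from station import arm
for n in ('side','scene'): cv2.imwrite(f'pics/{n}3.png',arm.camera(n)[:,:,::-1])
a=cv2.imread('pics/side3.png')[110:270,170:340];b=cv2.imread('pics/scene3.png')[90:250,220:390]
cv2.imwrite('pics/j3.png',cv2.resize(np.hstack([a,b]),None,fx=2.3,fy=2.3))
print(arm.state()['ee_pos'],arm.state()['contact_force'])
"
```

```text
[551.84046189  87.93003281 108.78388735] [0.52886827 0.00519881 1.00706548]
```

View pics/j3.png

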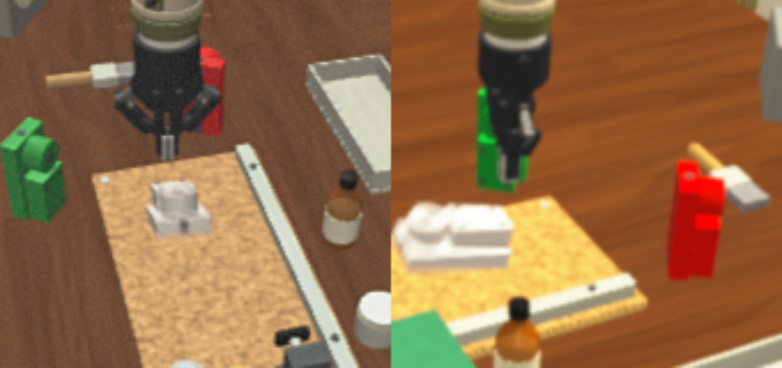

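It has fallen onto its sole, with the boss end toward the stop. Next I'll raise the tool and measure the lying pose.

carry_out(
  series=[0,0.01,0,-0.02,0,0,-0.028,0,0.02,0,-0.03,0,0,-0.056,0,0.03,0,-0.04,0,0,-0.084,0,0.04,0,-0.04,0,0,-0.112,0,0.04,0,-0.04,0,0,-0.14],
)

```text
clock: 4.2
ee_pos: [557.8, 128.6, 148.1]
orientation: [-179.3, 0.2, 90.1]
contact_force: [0.1, 0.0, -0.1]
finger_gap: 85.6
```

```bash
python3 -c "
from h import *
from station import arm
print(arm.state()['ee_pos'],arm.state()['orientation'])
for n in ('side','scene','wrist'): cv2.imwrite(f'pics/{n}4.png',arm.camera(n)[:,:,::-1])
cv2.imwrite('pics/s4.png',cv2.resize(cv2.imread('pics/side4.png')[150:310,190:350],None,fx=3.7,fy=3.7,interpolation=cv2.INTER_CUBIC))
cv2.imwrite('pics/c4.png',cv2.resize(cv2.imread('pics/scene4.png')[110:260,140:340],None,fx=4,fy=4,interpolation=cv2.INTER_CUBIC))
"
```

```text
[557.78346345 128.57379162 148.11450054] [-179.25454364    0.20318901   90.05584187]
```

View pics/s4.png

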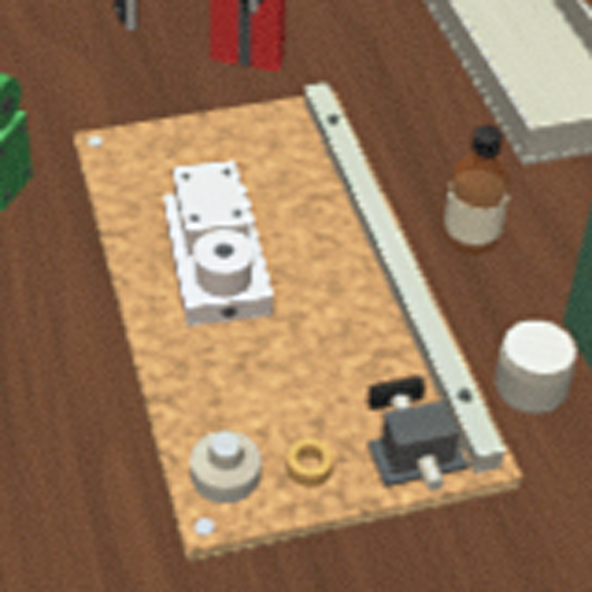

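View pics/c4.png

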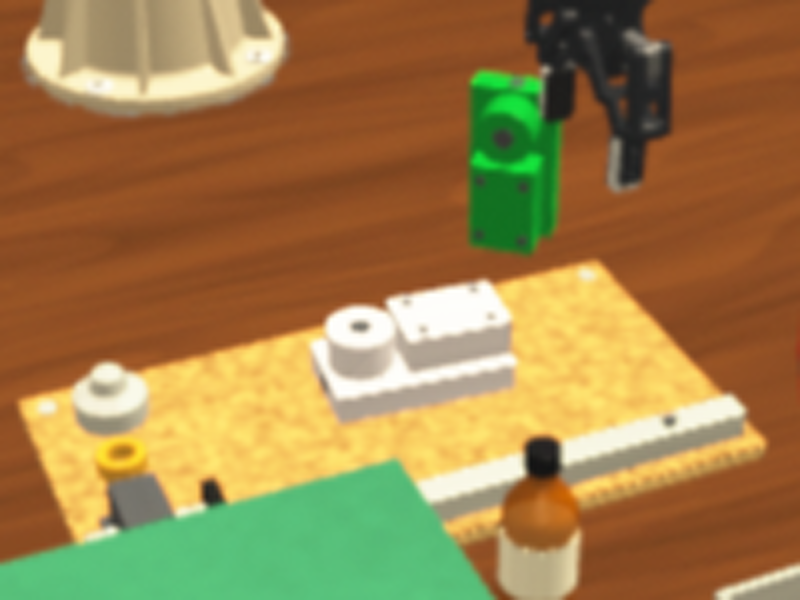

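View pics/wrist4.png

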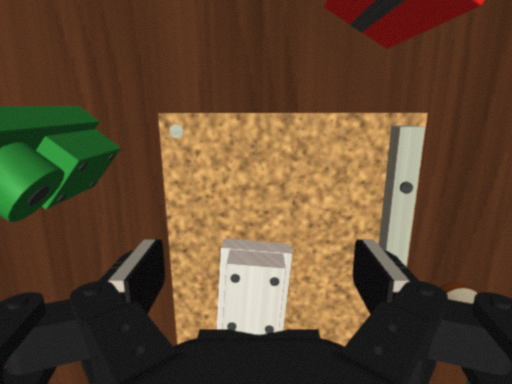

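```bash
python3 -c "
from h import *
from station import arm
si=arm.camera_info('side');sc=arm.camera_info('scene')
r=lambda x:np.round(x,1)
for n,p,z in (('housTL',(174,174),62),('housTR',(236,163),62),('frBL',(190,323),12),('frBR',(272,312),12),('frTL',(186,306),34),('frTR',(271,291),34),('boss',(223,245),62)): print(n,r(onz(si,S(*p),z)))
for n,p,z in (('hR',(490,282),62),('hRn',(511,318),62),('foot near R',(513,386),12),('foot near L',(345,420),12),('boss',(360,322),62),('hLfar',(388,300),62)): print('sc',n,r(onz(sc,C(*p),z)))
"
```

```text
housTL [529.8  61.8  62. ]
housTR [579.2  62.4  62. ]
frBL [516.5 -46.   12. ]
frBR [578.1 -50.3  12. ]
frTL [513.3 -48.3  34. ]
frTR [577.1 -49.1  34. ]
boss [547.7 -21.4  62. ]
sc hR [534.8  73.7  62. ]
sc hRn [578.   68.4  62. ]
sc foot near R [584.4  68.2  12. ]
sc foot near L [574.4 -45.8  12. ]
sc boss [543.7 -22.2  62. ]
sc hLfar [527.7   3.8  62. ]
```

```bash
python3 -c "
from h import *
from station import arm
si=arm.camera_info('side');sc=arm.camera_info('scene')
print('oil foot',onz(si,S(474,238),0),'cap',onz(si,S(487,133),110),onz(sc,C(543,446),110),'tin top',onz(si,S(538,349),45),'buffer',onz(si,S(396,382),40),'fence',onz(si,S(306,88),32),onz(si,S(470,465),32))
plan(arm,[551,33,110],85)
plan(arm,[551,33,38],85)"
```

```text
oil foot [758.37437591  -3.4588334    0.        ] cap [755.21261407  -1.71943815 110.        ] [7.57616251e+02 1.52072894e-01 1.10000000e+02] tin top [ 739.75205418 -156.82027061   45.        ] buffer [ 635.83224037 -156.62904447   40.        ] fence [669.84998575 172.20242906  32.        ] [ 662.85112125 -228.3746657    32.        ]
t 4.35 shift [-0.0945 -0.0058  0.0384] rot [-0.0135  0.0044  0.0853]
t 4.35 shift [-0.0942 -0.0048  0.1104] rot [-0.0135  0.0044  0.0853]
```

carry_out(
  series=[0,-0.047,-0.003,0,-0.006,0.002,0.04,0,-0.0945,-0.0055,0.0,-0.0135,0.0044,0.0853,0,-0.0945,-0.0055,0.03,-0.0135,0.0044,0.0853,0,-0.0945,-0.005,0.06,-0.0135,0.0044,0.0853,0,-0.0942,-0.005,0.08,-0.0135,0.0044,0.0853],
)

```text
clock: 4.97
ee_pos: [550.2, 32.5, 66.7]
orientation: [-179.9, 0.0, 84.9]
contact_force: [-0.6, -0.1, 0.1]
finger_gap: 85.8
```

```bash
python3 -c "
from h import *
from station import arm
plan(arm,[551,33,38],85)
for n in ('side','scene'): cv2.imwrite(f'pics/{n}5.png',arm.camera(n)[:,:,::-1])
a=cv2.imread('pics/side5.png')[140:300,190:360];b=cv2.imread('pics/scene5.png')[90:250,170:340]
cv2.imwrite('pics/j5.png',cv2.resize(np.hstack([a,b]),None,fx=2.3,fy=2.3))
"
```

```text
t 4.97 shift [0.0006 0.0008 0.0287] rot [-0.002   0.     -0.0015]
```

View pics/j5.png

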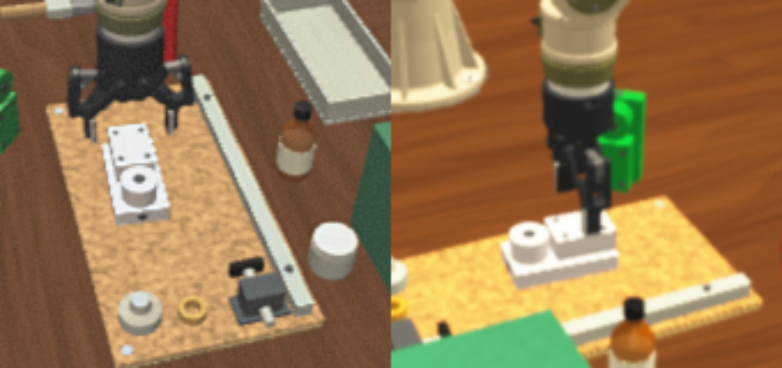

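The fingers straddle the housing. I'll lower and grip it lightly, only to steer it along the board and not to lift it.

carry_out(
  series=[0,0,0.001,0.01,0,0,0,0,0,0.001,0.02,0,0,0,0,0,0.001,0.027,0,0,0,0.3,0,0.001,0.0275,0,0,0,1,0,0.001,0.0275,0,0,0],
  squeeze=40,
)

```text
clock: 5.7
ee_pos: [549.9, 32.8, 38.5]
orientation: [-179.7, 0.0, 84.9]
contact_force: [0.1, 0.3, 0.2]
finger_gap: 51.6
```

carry_out(
  series=[1,0,0,0,0,0,0,1,0,0,0,0,0,0,1,0,0,0,0,0,0,1,0,0,0,0,0,0,1,0,0,0,0,0,0],
)

```text
clock: 6.32
ee_pos: [550.4, 32.8, 38.9]
orientation: [-179.8, -0.0, 85.0]
contact_force: [-0.0, 1.4, 4.1]
finger_gap: 47.2
```

```bash
python3 -c "
from h import *
from station import arm
print(arm.state()['contact_force'],arm.state()['moment'])
plan(arm,[638,-60,38],90)
plan(arm,[638,-60,40],90)"
```

```text
[-0.04738142  1.41148408  4.08916616] [ 0.08947392 -0.05084742  0.0553233 ]
t 6.33 shift [-0.0848  0.0955  0.0005] rot [-0.004  -0.0002 -0.0881]
t 6.33 shift [-0.0848  0.0955 -0.0015] rot [-0.004  -0.0002 -0.0881]
```

carry_out(
  series=[1,-0.008,0.012,0,0,0,-0.03,1,-0.022,0.03,0,0,0,-0.06,1,-0.036,0.05,0,0,0,-0.088,1,-0.05,0.07,0,0,0,-0.088,1,-0.0606,0.085,0,0,0,-0.088],
)

```text
clock: 6.95
ee_pos: [628.1, -33.7, 39.0]
orientation: [-179.6, -0.2, 90.0]
contact_force: [-8.0, 6.6, 12.6]
finger_gap: 47.2
```

```bash
python3 -c "
from h import *
from station import arm
print(arm.state()['contact_force'],arm.state()['moment'])
plan(arm,[638,-50,38.5],90)
for n in ('side','scene'): cv2.imwrite(f'pics/{n}6.png',arm.camera(n)[:,:,::-1])
a=cv2.imread('pics/side6.png')[140:300,190:360];b=cv2.imread('pics/scene6.png')[90:250,170:340]
cv2.imwrite('pics/j6.png',cv2.resize(np.hstack([a,b]),None,fx=2.3,fy=2.3))
"
```

```text
[-8.04216969  6.62340991 12.64917216] [ 1.31838638  1.34302045 -0.04570211]
t 6.95 shift [-0.0163  0.0099  0.0003] rot [-0.0074 -0.0036  0.0007]
```

View pics/j6.png

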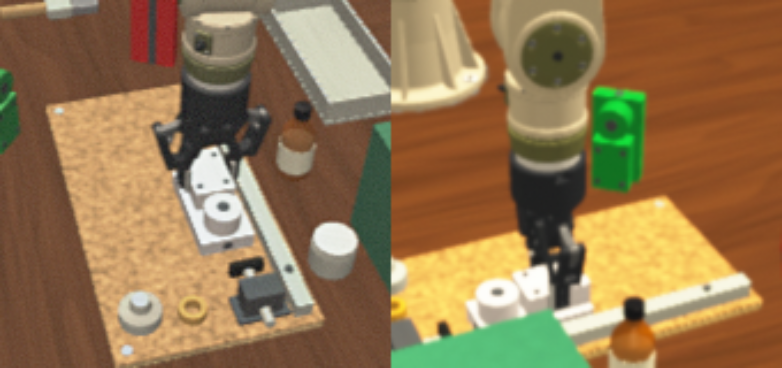

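It slides well. The gripper is pressing down with about 12 N, so I'll ease up slightly and creep toward the fence.

carry_out(
  series=[1,0,0.002,-0.0007,0,0,0,1,0,0.004,-0.0007,0,0,0,1,0,0.006,-0.0007,0,0,0,1,0,0.008,-0.0007,0,0,0,1,0,0.008,-0.0007,0,0,0],
)

```text
clock: 7.68
ee_pos: [637.2, -35.6, 39.0]
orientation: [-179.6, -0.0, 89.9]
contact_force: [-6.1, 0.1, 1.9]
finger_gap: 47.3
```

carry_out(
  series=[1,0,0.001,0,0,0,0,1,0,0.002,0,0,0,0,1,0,0.003,0,0,0,0,1,0,0.003,0,0,0,0,1,0,0.003,0,0,0,0],
)

```text
clock: 8.3
ee_pos: [637.4, -35.5, 39.1]
orientation: [-179.3, -0.0, 89.9]
contact_force: [-11.6, -0.1, 10.1]
finger_gap: 47.1
```

The fence contact is at TCP x ≈ 637.3. Now I'll slide along it toward the buffer with light fence pressure.

carry_out(
  series=[1,-0.003,0.001,-0.0005,0,0,0,1,-0.007,0.001,-0.0005,0,0,0,1,-0.011,0.001,-0.0005,0,0,0,1,-0.015,0.001,-0.0005,0,0,0,1,-0.018,0.001,-0.0005,0,0,0],
)

```text
clock: 8.93
ee_pos: [637.1, -50.8, 39.2]
orientation: [-179.2, -0.3, 90.0]
contact_force: [-5.6, 8.5, 3.3]
finger_gap: 47.3
```

```bash
python3 -c "
from h import *
from station import arm
print(arm.state()['ee_pos'],arm.state()['contact_force'],arm.state()['moment'])
for n in ('side',): cv2.imwrite(f'pics/{n}7.png',arm.camera(n)[:,:,::-1])
a=cv2.imread('pics/side7.png')[180:290,230:350]
cv2.imwrite('pics/j7.png',cv2.resize(a,None,fx=5,fy=5,interpolation=cv2.INTER_CUBIC))
"
```

```text
[637.12840424 -50.75997257  39.23926325] [-5.57673659  8.53067429  3.27456912] [ 1.41528793  0.95392454 -0.21867555]
```

View pics/j7.png

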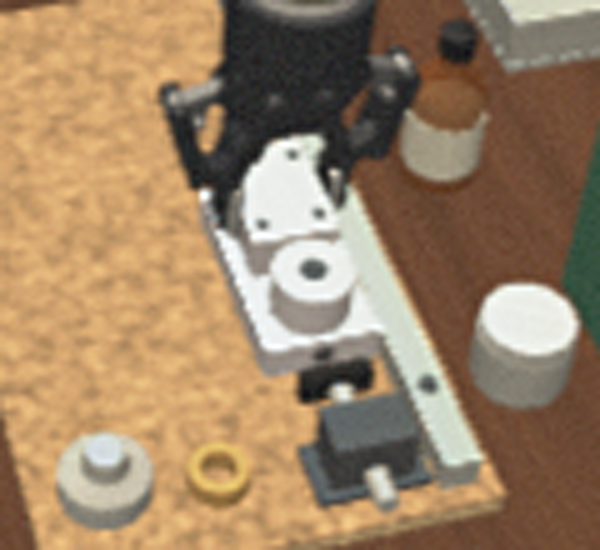

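The casting lies along the fence. Its front end, at about (330,355), is a few millimetres from the buffer at (335,375). I'll creep in small steps.

carry_out(
  series=[1,-0.002,0.0005,-0.0003,0,0,0,1,-0.003,0.0005,-0.0003,0,0,0,1,-0.004,0.0005,-0.0003,0,0,0,1,-0.005,0.0005,-0.0003,0,0,0,1,-0.006,0.0005,-0.0003,0,0,0],
)

```text
clock: 9.6
ee_pos: [637.0, -54.6, 39.4]
orientation: [-179.2, -0.5, 90.0]
contact_force: [-3.9, 7.6, 3.9]
finger_gap: 47.0
```

carry_out(
  series=[1,-0.002,0.0005,-0.0003,0,0,0,1,-0.003,0.0005,-0.0003,0,0,0,1,-0.004,0.0005,-0.0003,0,0,0,1,-0.005,0.0005,-0.0003,0,0,0,1,-0.0055,0.0005,-0.0003,0,0,0],
)

```text
clock: 10.22
ee_pos: [636.9, -57.5, 39.6]
orientation: [-179.1, -0.7, 90.2]
contact_force: [-4.0, 8.6, 4.5]
finger_gap: 47.3
```

```bash
python3 -c "
from h import *
from station import arm
plan(arm,[637.4,-61,39],90)"
```

```text
t 10.22 shift [-0.0036  0.0005  0.0006] rot [-0.0156 -0.0128  0.0027]
```

carry_out(
  series=[1,-0.002,0.001,0,-0.01,-0.01,0,1,-0.003,0.001,0,-0.015,-0.0125,0,1,-0.004,0.001,0,-0.015,-0.0125,0,1,-0.005,0.001,0,-0.015,-0.0125,0,1,-0.0055,0.001,0,-0.015,-0.0125,0],
)

```text
clock: 10.85
ee_pos: [636.7, -60.6, 38.9]
orientation: [-179.8, -0.2, 90.2]
contact_force: [-4.5, 6.1, 2.9]
finger_gap: 47.3
```

```bash
python3 -c "
from h import *
from station import arm
print(arm.state()['ee_pos'],arm.state()['contact_force'],arm.state()['moment'])
for n in ('side',): cv2.imwrite(f'pics/{n}8.png',arm.camera(n)[:,:,::-1])
a=cv2.imread('pics/side8.png')[180:290,230:350]
cv2.imwrite('pics/j8.png',cv2.resize(a,None,fx=5,fy=5,interpolation=cv2.INTER_CUBIC))
"
```

```text
[636.72472971 -60.568863    38.94560726] [-4.47258563  6.13614624  2.92946441] [ 1.19453844  1.11033517 -0.30564795]
```

View pics/j8.png

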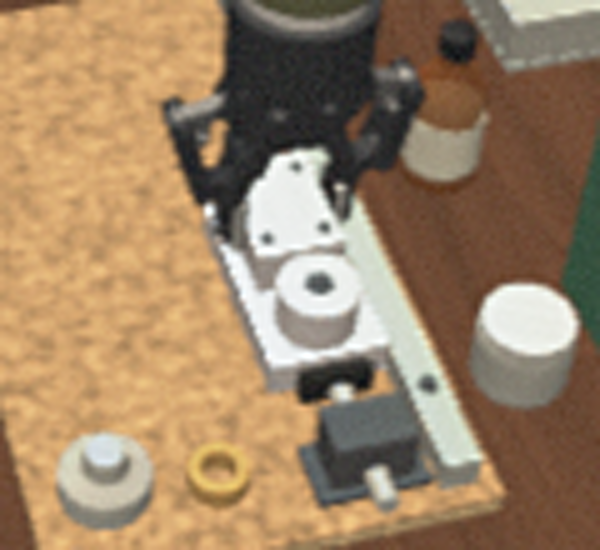

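The end is now nearly at the buffer, around (330,370). I'll let go here and make the final press with shut fingers on the trailing end, so that easing off can't pull the casting back.

carry_out(
  series=[0.9,0,0.001,0,0,0,0,0.7,0,0.0005,0,0,0,0,0,0,0,0,0,0,0,0,0,0,0,0,0,0,0,0,0,-0.01,0,0,0],
)

```text
clock: 11.52
ee_pos: [636.5, -60.5, 48.5]
orientation: [-179.8, -0.3, 90.2]
contact_force: [-0.6, -0.5, -0.1]
finger_gap: 85.4
```

carry_out(
  series=[0,0,0,-0.02,0,0,0,0,0,0,-0.05,0,0,0,0.5,0.03,0,-0.06,0,0,0,1,0.07,0,-0.06,0,0,0,1,0.085,0,-0.06,0,0,0],
)

```text
clock: 12.15
ee_pos: [636.8, 26.0, 110.0]
orientation: [-179.9, -0.3, 90.3]
contact_force: [-0.2, 0.1, 0.0]
finger_gap: 32.2
```

```bash
python3 -c "
from h import *
from station import arm
print(arm.state()['ee_pos'],arm.state()['contact_force'],arm.state()['moment'],arm.state()['finger_gap'])
plan(arm,[637,20,40],90)
plan(arm,[637,20,25],90)
for n in ('side','scene','wrist'): cv2.imwrite(f'pics/{n}9.png',arm.camera(n)[:,:,::-1])
a=cv2.imread('pics/side9.png')[180:290,230:350]
cv2.imwrite('pics/j9.png',cv2.resize(a,None,fx=5,fy=5,interpolation=cv2.INTER_CUBIC))
"
```

```text
[636.83142114  25.98691347 109.96036748] [-0.20985421  0.10297301  0.01036998] [-0.04150194 -0.02320055 -0.02789637] 32.180953134612935
t 12.15 shift [-0.0063  0.0003  0.0699] rot [-0.0024 -0.0047  0.006 ]
t 12.15 shift [-0.0064  0.0003  0.0849] rot [-0.0024 -0.0047  0.006 ]
```

View pics/j9.png

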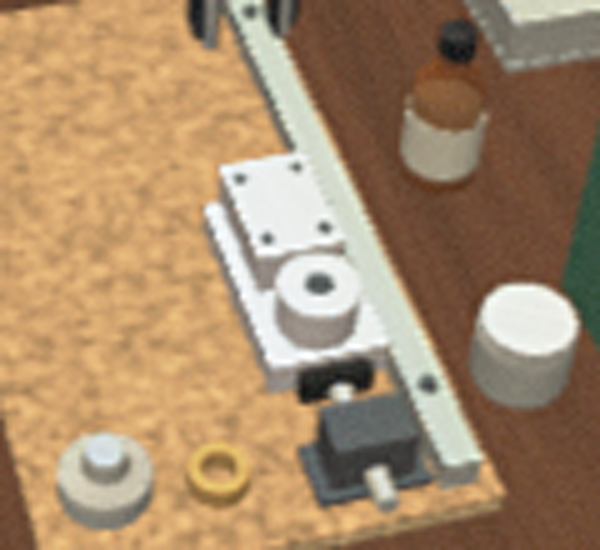

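View pics/wrist9.png

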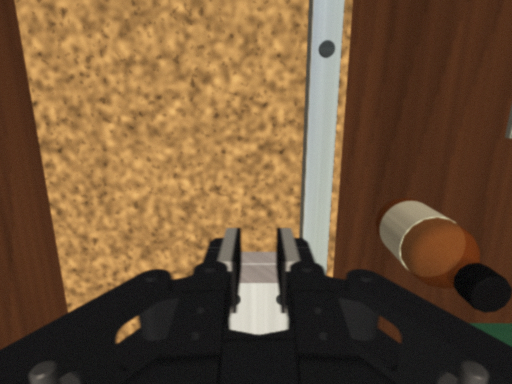

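The casting lies flush along the fence and stayed put when released. Its trailing end is clear. I'll lower the shut fingers behind it.

```bash
python3 -c "
from h import *
from station import arm
si=arm.camera_info('side')
f=lambda a,b,z:np.round(onz(si,(a/5+230,b/5+180),z),1)
print(f(221,168,62),f(300,153,62),'boss',f(318,281,62),'front',f(268,390,12),f(388,372,12),'side top L',f(205,207,34),f(264,368,34))
"
```

```text
[613.3 -27.6  62. ] [658.7 -27.   62. ] boss [ 638.  -118.1   62. ] front [ 606.6 -142.1   12. ] [ 671.2 -146.1   12. ] side top L [605.2 -28.2  34. ] [ 602.3 -144.4   34. ]
```

carry_out(
  series=[1,-0.003,0,0.02,0,-0.0025,0,1,-0.0064,0,0.045,0,-0.0047,0,1,-0.0064,0,0.065,0,-0.0047,0,1,-0.0064,0,0.08,0,-0.0047,0,1,-0.0064,0,0.085,0,-0.0047,0],
)

```text
clock: 12.92
ee_pos: [635.8, 17.6, 23.0]
orientation: [-179.7, 0.0, 90.2]
contact_force: [-0.9, 0.3, -0.3]
finger_gap: -0.1
```

carry_out(
  series=[1,-0.008,0.001,0,0,0,0,1,-0.016,0.001,0,0,0,0,1,-0.022,0.001,0,0,0,0,1,-0.025,0.001,0,0,0,0,1,-0.027,0.001,0,0,0,0],
)

```text
clock: 13.55
ee_pos: [637.0, -9.7, 23.2]
orientation: [-179.7, 0.0, 90.2]
contact_force: [-0.5, 0.0, 1.0]
finger_gap: -0.1
```

carry_out(
  series=[1,-0.001,0,0,0,0,0,1,-0.002,0,0,0,0,0,1,-0.003,0,0,0,0,0,1,-0.004,0,0,0,0,0,1,-0.005,0,0,0,0,0],
)

```text
clock: 14.18
ee_pos: [637.0, -14.1, 23.3]
orientation: [-179.7, -0.0, 90.3]
contact_force: [0.9, 2.3, 1.1]
finger_gap: 0.1
```

carry_out(
  series=[1,-0.001,0,0,0,0,0,1,-0.0015,0,0,0,0,0,1,-0.002,0,0,0,0,0,1,-0.0025,0,0,0,0,0,1,-0.003,0,0,0,0,0],
)

```text
clock: 14.8
ee_pos: [637.1, -16.5, 23.3]
orientation: [-179.7, -0.1, 90.3]
contact_force: [-0.6, 5.2, 0.8]
finger_gap: -0.1
```

carry_out(
  series=[1,-0.001,0,0,0,0,0,1,-0.0015,0,0,0,0,0,1,-0.002,0,0,0,0,0,1,-0.0025,0,0,0,0,0,1,-0.003,0,0,0,0,0],
)

```text
clock: 15.42
ee_pos: [637.2, -17.6, 23.4]
orientation: [-179.8, -0.3, 90.4]
contact_force: [1.0, 9.5, 1.6]
finger_gap: 0.2
```

The total is 9.5 N, of which about 5 N is sliding friction, so the buffer is touched. Now the press to about 15 N total (about 10 N on the buffer).

carry_out(
  series=[1,-0.0025,0,0,0,0,0,1,-0.003,0,0,0,0,0,1,-0.0035,0,0,0,0,0,1,-0.004,0,0,0,0,0,1,-0.004,0,0,0,0,0],
)

```text
clock: 16.05
ee_pos: [637.2, -18.6, 23.4]
orientation: [-179.8, -0.6, 90.5]
contact_force: [0.9, 13.5, 1.5]
finger_gap: 0.3
```

carry_out(
  series=[1,-0.003,0,0,0,0,0,1,-0.0035,0,0,0,0,0,1,-0.0038,0,0,0,0,0,1,-0.0038,0,0,0,0,0,1,-0.0038,0,0,0,0,0],
)

```text
clock: 16.68
ee_pos: [637.2, -18.7, 23.5]
orientation: [-179.8, -0.9, 90.7]
contact_force: [0.8, 14.9, 2.0]
finger_gap: -0.2
```

carry_out(
  series=[1,-0.0032,0,0,0,0,0,1,-0.0032,0,0,0,0,0,1,-0.0032,0,0,0,0,0,1,-0.0032,0,0,0,0,0,1,-0.0032,0,0,0,0,0],
)

```text
clock: 17.3
ee_pos: [637.2, -18.6, 23.6]
orientation: [-179.8, -1.2, 90.8]
contact_force: [0.4, 13.6, 2.0]
finger_gap: -0.1
```

```bash
python3 -c "
from h import *
from station import arm
print(arm.state()['ee_pos'],arm.state()['contact_force'],arm.state()['orientation'])
for n in ('side',): cv2.imwrite(f'pics/{n}10.png',arm.camera(n)[:,:,::-1])
a=cv2.imread('pics/side10.png')[180:290,230:350]
cv2.imwrite('pics/j10.png',cv2.resize(a,None,fx=5,fy=5,interpolation=cv2.INTER_CUBIC))
"
```

```text
[637.24065952 -18.58289307  23.55615436] [ 0.40314759 13.58534261  2.04052781] [-179.83129539   -1.22364905   90.81052651]
```

View pics/j10.png

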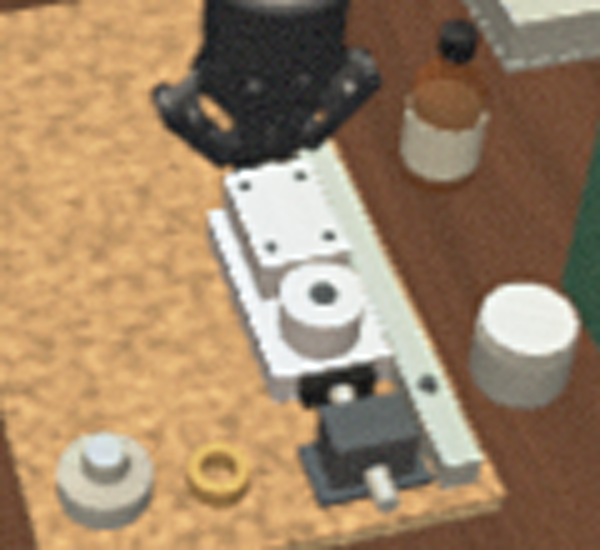

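carry_out(
  series=[1,-0.0034,0,0,0,0,0,1,-0.0038,0,0,0,0,0,1,-0.0041,0,0,0,0,0,1,-0.0041,0,0,0,0,0,1,-0.0041,0,0,0,0,0],
)

```text
clock: 17.98
ee_pos: [637.2, -18.7, 23.6]
orientation: [-179.9, -1.6, 91.0]
contact_force: [-0.2, 16.2, 2.9]
finger_gap: -0.4
```

carry_out(
  series=[1,-0.004,0,0,0,0,0,1,-0.004,0,0,0,0,0,1,-0.004,0,0,0,0,0,1,-0.004,0,0,0,0,0,1,-0.004,0,0,0,0,0],
)

```text
clock: 18.6
ee_pos: [637.2, -18.5, 23.7]
orientation: [-179.9, -2.0, 91.2]
contact_force: [1.4, 15.9, 3.0]
finger_gap: 0.1
```

The press held at about 16 N total (about 10 N on the buffer) for over half a second. Now I'll ease off slowly.

carry_out(
  series=[1,-0.0036,0,0,0,0,0,1,-0.0032,0,0,0,0,0,1,-0.0028,0,0,0,0,0,1,-0.0024,0,0,0,0,0,1,-0.002,0,0,0,0,0],
)

```text
clock: 19.23
ee_pos: [637.1, -17.9, 23.7]
orientation: [-179.9, -2.2, 91.3]
contact_force: [0.9, 10.8, 1.5]
finger_gap: -0.2
```

carry_out(
  series=[1,-0.0017,0,0,0,0,0,1,-0.0014,0,0,0,0,0,1,-0.0011,0,0,0,0,0,1,-0.0008,0,0,0,0,0,1,-0.0005,0,0,0,0,0],
)

```text
clock: 19.85
ee_pos: [637.1, -16.9, 23.8]
orientation: [-179.9, -2.4, 91.3]
contact_force: [1.1, 7.5, 0.5]
finger_gap: -0.1
```

carry_out(
  series=[1,-0.0003,0,0,0,0,0,1,0,0,0,0,0,0,1,0.0003,0,0,0,0,0,1,0.0006,0,0,0,0,0,1,0.0009,0,0,0,0,0],
)

```text
clock: 20.48
ee_pos: [637.1, -16.0, 23.8]
orientation: [-179.9, -2.4, 91.3]
contact_force: [1.7, 3.9, 0.2]
finger_gap: 0.2
```

carry_out(
  series=[1,0.0002,0,0,0,0,0,1,0.0005,0,0,0,0,0,1,0.0008,0,0,0,0,0,1,0.0011,0,0,0,0,0,1,0.0014,0,0,0,0,0],
)

```text
clock: 21.1
ee_pos: [637.1, -15.1, 23.8]
orientation: [-179.9, -2.3, 91.3]
contact_force: [1.0, 0.3, 0.5]
finger_gap: -0.1
```

carry_out(
  series=[1,0.0005,0,0,0,0,0,1,0.001,0,0,0,0,0,1,0.0015,0,0,0,0,0,1,0.002,0,0,0,0,0,1,0.003,0,0,0,0,0],
)

```text
clock: 21.72
ee_pos: [637.0, -12.1, 23.9]
orientation: [-179.9, -2.3, 91.3]
contact_force: [0.9, 0.3, 0.6]
finger_gap: 0.1
```

```bash
python3 -c "
from h import *
from station import arm
for n in ('side','scene'): cv2.imwrite(f'pics/{n}11.png',arm.camera(n)[:,:,::-1])
a=cv2.imread('pics/side11.png')[180:290,230:350]
cv2.imwrite('pics/j11.png',cv2.resize(a,None,fx=5,fy=5,interpolation=cv2.INTER_CUBIC))
print(arm.state()['ee_pos'],arm.state()['contact_force'])
"
```

```text
[637.01617702 -11.99778042  23.91022268] [ 0.08725266  0.21893604 -0.56930264]
```

View pics/j11.png

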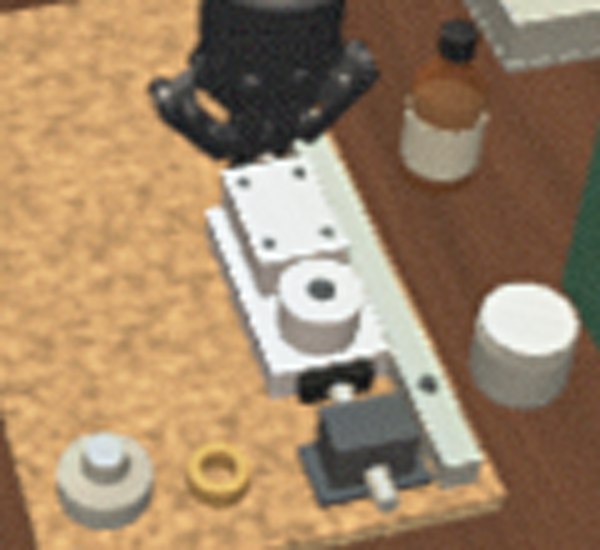

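The casting stays flush. The question now is whether it still compresses the buffer, so I'll compare sub-pixel shifts of buffer and casting between the released (9), pressed (10) and eased (11) pictures.

```bash
python3 -c "
from h import *
from station import arm
si=arm.camera_info('side')
I={k:cv2.cvtColor(cv2.imread(f'pics/side{k}.png'),cv2.COLOR_BGR2GRAY).astype(np.float32) for k in (4,9,10,11)}
def shift(a,b,x0,y0,x1,y1):
    # ECC translation
    W=np.eye(2,3,dtype=np.float32)
    T=I[a][y0:y1,x0:x1]
    W[0,2]=x0;W[1,2]=y0
    cc,W=cv2.findTransformECC(T,I[b],W,cv2.MOTION_TRANSLATION,(3,200,1e-6))
    return np.round([W[0,2]-x0,W[1,2]-y0,cc],3)
for a,b in ((9,10),(9,11),(10,11)):
    print(a,b,'boss',shift(a,b,280,225,308,252),'house',shift(a,b,275,212,300,232),'static',shift(a,b,264,265,330,282))
    print('  buffer/rod',shift(a,b,289,252,308,261),'rod',shift(a,b,294,255,306,261))
p=proj(si,[638,-118,62]);print(proj(si,[638,-119,62])-p)
p=proj(si,[638,-145,26]);print(p,proj(si,[638,-146,26])-p)
for k in (4,9,10,11): print(k,I[k][250:263,300].astype(int),I[k][250:263,294].astype(int))
"
```

```text
9 10 boss [0.721 1.738 0.963] house [0.925 2.027 0.898] static [-0.074 -0.09   0.996]
  buffer/rod [0.719 1.3   0.775] rod [0.077 0.226 0.937]
9 11 boss [0.425 0.927 0.965] house [0.632 1.376 0.881] static [-0.065 -0.074  0.996]
  buffer/rod [0.414 0.494 0.874] rod [-0.1   -0.115  0.984]
10 11 boss [-0.315 -0.921  0.973] house [-0.259 -0.578  0.961] static [-0.073 -0.063  0.996]
  buffer/rod [-0.216 -0.681  0.955] rod [-0.233 -0.32   0.922]
[0.12623114 0.28441948]
[295.87937636 253.10648848] [0.12720988 0.294968  ]
4 [179 147  77  47  45  29  54 126 152 178 124 104 103] [157 176 183  92  49  45  36  23  28  51 137 129 103]
9 [173 117  70  43  45  28  51 134 147 167 123 100 103] [235 197 152  75  48  47  37  25  37  47 134 127 100]
10 [229 244 182  82  45  46  37 103 143 150 117 105 102] [141 144 216 226 122  46  39  33  30  26  35  86  99]
11 [245 212 100  47  50  22  51 130 145 173 124 105 101] [151 219 247 136  54  45  37  31  32  44 113 122 103]
```

The numbers fit a casting that is still touching. With the tool's tilt of up to 2.4° accounted for, the loading and unloading forces differ by about 5 N, so friction is about 2.5 N. The tool force vanished with about 0.7 mm (2.5 N) of buffer compression left, and the picture shift of about 0.15 px agrees. I'll retreat clear and check once more.

carry_out(
  series=[1,0.008,0,0,0,0,0,1,0.02,0,0,0,0,0,1,0.035,0,0,0,0,0,1,0.05,0,-0.02,0,0,0,1,0.06,0,-0.05,0,0,0],
)

```text
clock: 22.45
ee_pos: [634.5, 47.9, 75.7]
orientation: [-179.7, -2.3, 91.4]
contact_force: [-0.2, -0.5, -0.3]
finger_gap: -0.2
```

```bash
python3 -c "
from h import *
from station import arm
si=arm.camera_info('side')
L=[arm.camera('side')[:,:,::-1] for _ in range(4)]
m=np.mean(L,0);cv2.imwrite('pics/side12.png',m)
I={k:cv2.cvtColor(cv2.imread(f'pics/side{k}.png'),cv2.COLOR_BGR2GRAY).astype(np.float32) for k in (9,10,11,12)}
for a,b in ((9,12),(11,12)):
  for nm,(x0,y0,x1,y1) in dict(boss=(280,225,308,252),house=(275,212,300,232),static=(264,265,330,282)).items():
    W=np.array([[1,0,x0],[0,1,y0]],np.float32)
    cc,W=cv2.findTransformECC(I[a][y0:y1,x0:x1],I[b],W,cv2.MOTION_TRANSLATION,(3,200,1e-6)); print(a,b,nm,W[:,2]-(x0,y0),cc)
for k in (9,10,11,12): print(k,I[k][252:263,298:303].mean(1).astype(int),I[k][254:263,292:296].mean(1).astype(int))
cv2.imwrite('pics/j12.png',cv2.resize(cv2.imread('pics/side12.png')[180:290,230:350],None,fx=5,fy=5,interpolation=cv2.INTER_CUBIC))
print(arm.state()['clock'])
"
```

```text
9 12 boss [0.41970825 0.94869995] 0.9657111397767933
9 12 house [0.48971558 0.93328857] 0.9267599246879908
9 12 static [-0.08737183 -0.08172607] 0.9956542554812862
11 12 boss [-0.00057983 -0.1492157 ] 0.9765011923586481
11 12 house [-0.15380859 -0.25146484] 0.9137596068923535
11 12 static [-0.08154297 -0.10812378] 0.9957473397889607
9 [ 67  47  44  32  54 128 158 177 128 103 102] [ 46  44  37  35  44  48 119 137 123]
10 [195  91  43  39  42 108 134 146 122 105 101] [127  51  41  38  38  35  39  87 121]
11 [100  47  45  30  54 123 151 179 129 103 101] [ 53  40  38  35  43  47 104 135 125]
12 [100  46  43  30  55 123 152 177 129 103 100] [ 52  43  36  34  42  45 103 134 126]
22.65[ WARN:0@8.148] global loadsave.cpp:1063 imwrite_ Unsupported depth image for selected encoder is fallbacked to CV_8U.
```

View pics/j12.png

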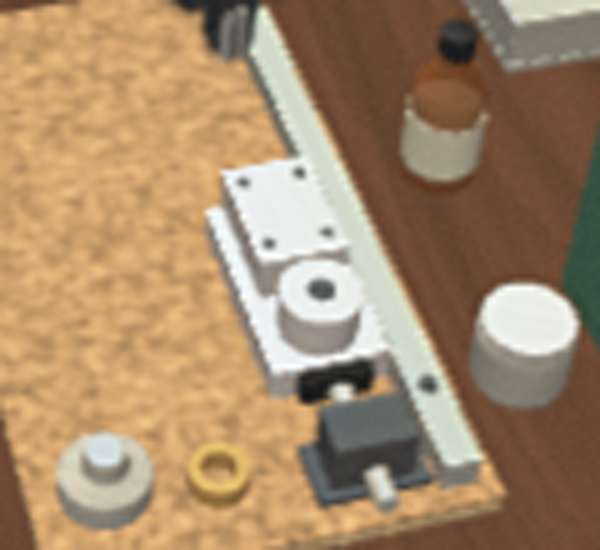

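```bash
python3 -c "
from h import *
from station import arm
si=arm.camera_info('side')
f=lambda a,b,z:np.round(onz(si,(a/5+230,b/5+180),z),1)
print('sole L',f(207,211,34),f(267,372,34),'hous back',f(222,172,62),f(302,157,62),'boss',f(321,289,62))
print('fence top inner edge',f(253,30,32),f(304,160,32),f(443,462,32),'front right bottom/top',f(389,355,34))
"
```

```text
sole L [605.4 -31.4  34. ] [ 603.  -147.2   34. ] hous back [612.9 -30.7  62. ] [658.8 -30.2  62. ] boss [ 637.8 -123.6   62. ]
fence top inner edge [676.5 109.9  32. ] [670.8  -4.6  32. ] [ 670.2 -220.2   32. ] front right bottom/top [ 667.2 -152.    34. ]
```

```bash
python3 -c "
from h import *
I={k:cv2.cvtColor(cv2.imread(f'pics/side{k}.png'),cv2.COLOR_BGR2GRAY).astype(np.float32) for k in (8,9)}
for nm,(x0,y0,x1,y1) in dict(boss=(280,228,308,252),front=(282,245,308,260),static=(264,265,330,282)).items():
    W=np.array([[1,0,x0],[0,1,y0]],np.float32)
    cc,W=cv2.findTransformECC(I[8][y0:y1,x0:x1],I[9],W,cv2.MOTION_TRANSLATION,(3,200,1e-6)); print(nm,W[:,2]-(x0,y0),cc)
"
```

```text
boss [-0.01135254 -0.08078003] 0.9711776532253468
front [ 0.06567383 -0.04684448] 0.9951359813568708
static [-0.08340454 -0.08416748] 0.9956150481560605
```

Letting go didn't shift the casting off the fence (under 0.1 px), and the later push moved it along y only. The buffer edge hasn't changed since easing off. I'm handing in.

```bash
python3 -c "
from station import arm
print(arm.job_done(), arm.state()['clock'])"
```

```text
the job is handed in; nothing more can be done
the job is handed in; nothing more can be done
```

The casting lies on its sole, along the fence and against the buffer, and I handed the job in at about 22.7 s of the 72 s. The hand-in gave no verdict, so what follows rests on my own checks.

**What I did:**
- I pushed the casting over high on the boss; its foot did not slide.
- I gripped the housing lightly and slid the casting against the fence and up close to the buffer, then let go.
- I pressed it home with shut fingers on its trailing end. The wrist read 13.5–16 N for about 2.5 s.
- I eased off over about 2 s and backed the arm away.

**Last checks:**
- **Press force:** Taking off sliding friction, I put the buffer force at about 10–13.5 N. That may be a little over the 10 N asked for, but it is well under 20 N.
- **Still touching:** The force record suggests about 0.7 mm (2–3 N) of buffer compression remains. The pictures agree only weakly (a shift of about 0.15 px), and they show no drift after the arm left.
- **Flush along the fence:** Touch showed firm fence contact while gripped, and the later motion was purely along the fence. The camera alone put the sole edge about 2 mm from the fence, which is within the 2 mm calibration error, so it does not settle the gap independently.
- **Other things:** The weight, collar, oil bottle and tin look unmoved in the last picture. I did not recheck the brush, screwdriver and gauge block, but the arm never went near them low down.

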